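# Build the sieve stack on the shaker

### The arm

A 6-joint arm with a two-finger parallel gripper is mounted at the origin on a cart in front of the work surface, level with it; the furniture and walls round the work are solid. World frame = base frame: x ahead of the robot, y to its left, z up, the work surface at z = 0. Lengths are in m, angles in rad, forces in N, time in s.
With the tool pointing down it reaches from about 0.35 to 0.975 m from the base axis. Payload 4.9 kg.
Tool frame: the origin (TCP) lies on the centre line of the jaws, within the pads' length; the fingertips stand 8 mm ahead of it and the grasp point (between the pads) lies 11 mm behind it; z points along the fingers, y is the direction in which the jaws open and shut (so a half turn about z gives the same grasp; the last joint's range is limited). The gripper opens to 85 mm and grips with 20 to 120 N. Pads are 22 mm wide; open, the fingers measure 114 mm over their backs; the gripper's body (76 mm by 85 mm) begins 54 mm behind the grasp point. The pads swing forward as they close: fully open they stand 13 mm farther back than shut.
Start: joints at [1.2, 0.053, 1.613, -0, 1.476, -0.119], TCP at [0.156, 0.605, 0.239] pointing down, gripper open.
Joint ranges: [-3.01, 3.01], [-1.01, 2.22], [0.06, 2.58], [-1.02, 4.17], [0.09, 2.62], [-3.14, 3.14]. Speed limits (rad/s): [2.57, 2.57, 3.14, 3.14, 3.14, 3.14].

### API

Orientations are given as a rotation vector (axis times angle).
In Python, from station import get_obs, get_image, calibration, finish_job gives the robot as it stands. The module is installed in compiled form; this text tells all that it offers.
- The arm moves only by the shell command python3 -m jog 'ROWS' [FORCE]. ROWS is JSON, a list of rows, each a list of 7 numbers: the shift along the tool's x, y, z in cm, then the turn, a rotation vector about the tool's x, y, z in rad, then the closure in counts, from 0 (fully open) to 255 (shut). In form: [[dx, dy, dz, ax, ay, az, jaw], ...]. A call has 1 to 8 rows; each row is the pose to reach, as a shift and turn from the pose measured when the call began, along the tool's axes at that moment; what a row does not reach only later rows make up. A row lasts 1/12 s, in which the tool goes at most 41.7 mm and 7.16 degrees, less where a joint would pass 70% of its speed; a pose out of reach is approached as far as the arm can. A call with a gripper value outside its range is refused whole. The fingers move at their own pace and stop on an object; FORCE is the grip in N (left out, the last holds). Time passes only in rows, so rows that repeat a pose let the fingers close. It gives the time, the measured TCP pose, the force and the opening at its end, in the units of the state.
- get_obs(): the state, without advancing time (a new reading comes with each control period).
- get_image(name): name is "scene" or "side" or "wrist"; returns the picture (384x512x3 uint8, red, green, blue); there is no depth.
- calibration(name): a dict with "vfov" (degrees; the focal length in pixels is half the picture's height over the tangent of half this angle, whatever the lens; pixels are square), "cx", "cy" (the principal point, pixels), "R" (3x3) and "t" (3): a world point X has camera coordinates R X + t. Camera axes: x right, y down, z forward; pixel columns grow to the right and rows downward; lengths in m; the calibration is good to about 2 mm. A picture is of the moment at which its call begins: read the wrist's pose just before it. calibration takes no time and is no camera call; for the wrist camera it gives the pose at the moment of the call.
- finish_job(): hands the job in, once; it reports no verdict.
The state is a dict: "t": time; "q": joint angles; "dq": joint speeds; "effort": joint torques, N m; "tool_pos": TCP position; "tool_rot": TCP orientation; "contact_force": force on the tool from outside, world axes, zero at the start; "wrist_torque": the same for the moment, N m; "opening": finger opening in m.
Only numpy, scipy, OpenCV 4.12 (cv2) and the standard library are available. Lean on these libraries where they do the work, as an engineer would, in place of code of your own. Each camera call takes 0.05 s, during which the arm holds its last target. There are 200 camera calls.

### The job

Get the sieve shaker ready: stack the three steel sieves on its receiver pan with the finest mesh at the bottom, then the medium, then the coarsest, and close the top one with the steel lid that has the black knob. Every part must be fully seated, level and let go, and the plastic cup, the timer and the red lid must be left where they are.

Things in the scene. Friction and masses are not known exactly. Their poses are not given: they have to be found in the camera images.
- shaker: Small sieve shaker, fixed to the worktop: round grey drive unit 110 mm diameter, 22 mm high, with the open round steel receiver pan (60 mm outside, 56 mm inside diameter, flat floor) fixed upright in its middle; the pan's rim is 58 mm above the worktop. Origin: centre, on the worktop, z up; a small black dial marks its -x side.
- pan_rim (a point): Centre of the receiver pan's open mouth, at rim height, 58 mm above the worktop.
- fine_sieve: Steel test sieve, finest mesh and lowest frame. Total height 31 mm. Dense wire mesh, openings under 1 mm, looks like a grey plate. Round frame, 60 mm outside, 56 mm inside; grip across it near the top. Lowest 7 mm: spigot tapering to 44 mm (52 mm at the shoulder) that drops into the rim below; seated, its origin is 7 mm below that rim. Origin: centre of its underside, z up. 80 g, loose.
- medium_sieve: Steel test sieve, medium mesh, middle frame height. Total height 37 mm. Wire mesh with 5 mm openings. Round frame, 60 mm outside, 56 mm inside; grip across it near the top. Lowest 7 mm: spigot tapering to 44 mm (52 mm at the shoulder) that drops into the rim below; seated, its origin is 7 mm below that rim. Origin: centre of its underside, z up. 80 g, loose.
- coarse_sieve: Steel test sieve, coarsest mesh and tallest frame. Total height 43 mm. A few thick wires with 11 mm openings. Round frame, 60 mm outside, 56 mm inside; grip across it near the top. Lowest 7 mm: spigot tapering to 44 mm (52 mm at the shoulder) that drops into the rim below; seated, its origin is 7 mm below that rim. Origin: centre of its underside, z up. 80 g, loose.
- lid: Steel lid: disc 60 mm in diameter with a black upright knob in its centre, 20 mm diameter, to grip. Disc from 7 to 12.5 mm, knob from 12.5 to 38 mm above the underside; below the disc the same spigot as on the sieves (52 tapering to 44 mm). Seated, its origin is 7 mm below the rim of the part below. Origin: centre of its underside, z up. 80 g, loose.
- open_cup: Bystander: clear plastic open cup, 58 mm rim diameter, 62 mm high, origin at the centre of its underside. Not to be moved.
- bench_timer: Bystander: white square bench timer, 62 x 62 x 16 mm, origin at the centre of its underside. Not to be moved.
- red_lid: Bystander: loose red plastic screw lid, 58 mm diameter, 12 mm high, origin at the centre of its underside. It belongs to a sample cup, not to the sieves. Not to be moved.
There are look-alikes about, which are no part of the job. What is shaped like the fine_sieve but green is not meant.

How it is judged:
At the end, for the whole second after the job is handed in: From the bottom up, the fine sieve sits in the receiver pan, the medium sieve in the fine one, the coarse sieve in the medium one and the lid in the coarse one: each centred on the part below within 6 mm, its spigot fully in (within 2.5 mm of the seated height), upright within 0.08 rad, and at rest (horizontal distance between fine_sieve and shaker below 0.006 m and z of fine_sieve in the frame of shaker between 0.0485 and 0.0535 m and angle between each of fine_sieve, medium_sieve, coarse_sieve, lid's own z axis and vertical below 0.08 rad and linear speed of each of fine_sieve, medium_sieve, coarse_sieve, lid below 0.02 m/s and angular speed of each of fine_sieve, medium_sieve, coarse_sieve, lid below 0.2 rad/s and horizontal distance between medium_sieve and fine_sieve below 0.006 m and z of medium_sieve in the frame of fine_sieve between 0.0215 and 0.0265 m and horizontal distance between coarse_sieve and medium_sieve below 0.006 m and z of coarse_sieve in the frame of medium_sieve between 0.0275 and 0.0325 m and horizontal distance between lid and coarse_sieve below 0.006 m and z of lid in the frame of coarse_sieve between 0.0335 and 0.0385 m); the robot touches nothing.
It fails at once if the plastic cup is pushed more than 20 mm from its place or tipped over (distance of open_cup from where it was at the start of the episode above 0.02 m or angle between open_cup's own z axis and vertical above 0.5 rad).
It fails at once if the bench timer is pushed more than 20 mm from its place or tipped over (distance of bench_timer from where it was at the start of the episode above 0.02 m or angle between bench_timer's own z axis and vertical above 0.5 rad).
It fails at once if the red lid is pushed more than 20 mm from its place or tipped over (distance of red_lid from where it was at the start of the episode above 0.02 m or angle between red_lid's own z axis and vertical above 0.5 rad).
It also fails if it takes over 99 s, if anything falls off the work surface, if the arm or the gripper's body presses on something with over 40 N, if the wrist force passes 120 N, or if a joint passes its speed limit or range.

## Working session

There is one attempt and no reset: what is moved stays moved. The work goes in short steps, Python scripts to look and compute and a shell command to move; the robot and the scene stay as the last step left them, time stands still between calls to the robot, and variables do not carry over. Pictures are saved under pics/ and viewed, about 12 in all and at most 16, crops included, and the job is handed in when it is done.

```bash
mkdir -p pics
cat > h.py <<'E'
import numpy as np, cv2
from scipy.spatial.transform import Rotation as Ro
from station import get_obs, get_image, calibration, finish_job
def snap(n,f):
    c=calibration(n); im=get_image(n); cv2.imwrite('pics/'+f+'.png',im[:,:,::-1]); np.savez('pics/'+f,im=im,**{k:np.array(v) for k,v in c.items()}); return im,c
def F(c): return 192/np.tan(np.radians(float(c['vfov']))/2)
def w(c,u,v,z):
    R=np.array(c['R']);t=np.array(c['t']);f=F(c)
    d=R.T@np.array([(u-c['cx'])/f,(v-c['cy'])/f,1]);o=-R.T@t
    return o+d*(z-o[2])/d[2]
def p(c,X):
    y=np.array(c['R'])@np.array(X)+np.array(c['t']);f=F(c);return np.array([c['cx']+f*y[0]/y[2],c['cy']+f*y[1]/y[2]])
E
python3 - <<'E'
from h import *
o=get_obs();print({k:np.round(v,3) for k,v in o.items()})
print(np.round(Ro.from_rotvec(o['tool_rot']).as_matrix(),3))
a=[]
for n in('scene','side','wrist'):
    im,c=snap(n,n+'0');print(n,c);a.append(im)
E
```

```text
{'t': np.float64(0.0), 'q': array([ 1.2  ,  0.053,  1.614,  0.   ,  1.476, -0.119]), 'dq': array([-0.   , -0.   ,  0.002,  0.001, -0.   ,  0.   ]), 'effort': array([ 0.0000e+00, -3.9369e+01, -3.7017e+01, -0.0000e+00,  7.0000e-03,
       -0.0000e+00]), 'tool_pos': array([0.155, 0.605, 0.238]), 'tool_rot': array([-3.940e-01, -3.116e+00,  3.000e-03]), 'contact_force': array([-0.862, -0.067,  0.081]), 'wrist_torque': array([ 0.005, -0.022,  0.004]), 'opening': np.float64(0.086)}
[[-0.968  0.249 -0.001]
 [ 0.249  0.968 -0.002]
 [ 0.    -0.002 -1.   ]]
scene {'vfov': 45.40678162312934, 'cx': 264.1885818291219, 'cy': 191.36209459859063, 'R': array([[ 0.48423746, -0.87472103, -0.01942168],
       [-0.62034382, -0.32759364, -0.71264013],
       [ 0.61699889,  0.35713516, -0.7012609 ]]), 't': array([-0.29103298,  0.40164253,  0.74835616])}
side {'vfov': 54.34988748676325, 'cx': 259.09846133921826, 'cy': 190.1700822560311, 'R': array([[-0.84307332, -0.53760192,  0.01454471],
       [-0.41018203,  0.62529036, -0.66389959],
       [ 0.34781903, -0.56568201, -0.74768027]]), 't': array([0.46725724, 0.2862686 , 0.7232584 ])}
wrist {'vfov': 65.05114257072286, 'cx': 255.62670275471547, 'cy': 192.20070916528724, 'R': array([[ 2.48759462e-01,  9.68564990e-01, -7.67996395e-04],
       [ 9.15322179e-01, -2.34825528e-01,  3.27173167e-01],
       [ 3.16708130e-01, -8.20903851e-02, -9.44964089e-01]]), 't': array([-0.6248786 , -0.04224592,  0.37973186])}
```

View pics/scene0.png

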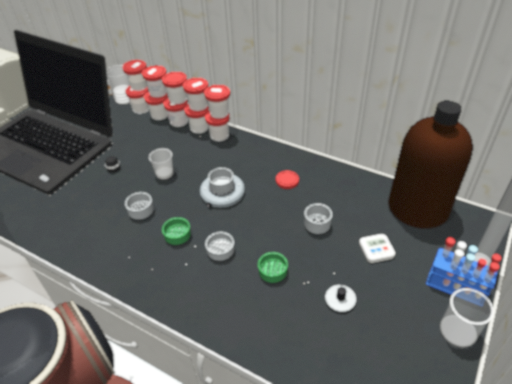

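View pics/side0.png

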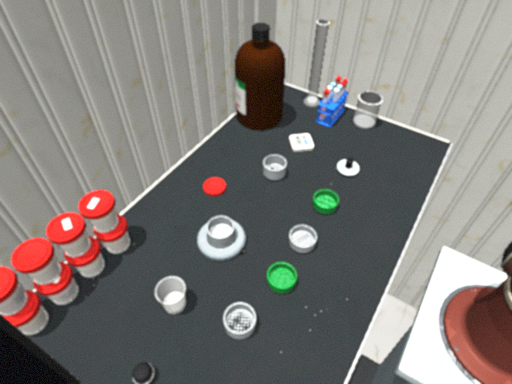

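Scene: the grey sieve candidates are at (139,206), (220,247) and (318,219). There are green look-alikes at (176,231) and (273,267). The lid is at (341,297), the red lid at (288,179), the cup at (162,163), the timer at (377,248) and the shaker at (222,186). I'll check the candidates close up.

Run:
```python
from h import *
S=np.load('pics/scene0.npz');D=np.load('pics/side0.npz')
def crop(A,u,v,r=26):return cv2.resize(A['im'][v-r:v+r,u-r:u+r],(260,260),interpolation=cv2.INTER_CUBIC)
P=[(139,206),(220,247),(318,219)];Q=[(239,320),(303,238),(275,167)]
o=np.vstack([np.hstack([crop(S,*x) for x in P]),np.hstack([crop(D,*x) for x in Q])])
cv2.imwrite('pics/crop1.png',o[:,:,::-1])
for a,b,z in [((139,206),(239,320),.03),((220,247),(303,238),.03),((318,219),(275,167),.03),((341,297),(348,168),.01),((222,177),(222,226),.058),((288,179),(214,186),.006),((377,248),(302,142),.01),((162,163),(171,294),.03),((176,231),(282,277),.02),((273,267),(326,202),.02)]:
    print(np.round(w(S,*a,z),3),np.round(w(D,*b,z),3))
```

```text
[0.43  0.241 0.03 ] [0.438 0.255 0.03 ]
[0.417 0.006 0.03 ] [0.424 0.023 0.03 ]
[ 0.589 -0.146  0.03 ] [ 0.591 -0.135  0.03 ]
[ 0.437 -0.266  0.01 ] [ 0.434 -0.259  0.01 ]
[0.582 0.104 0.058] [0.581 0.111 0.058]
[ 0.699 -0.015  0.006] [ 0.699 -0.01   0.006]
[ 0.589 -0.288  0.01 ] [ 0.588 -0.284  0.01 ]
[0.579 0.289 0.03 ] [0.581 0.284 0.03 ]
[0.415 0.124 0.02 ] [0.417 0.127 0.02 ]
[ 0.431 -0.116  0.02 ] [ 0.429 -0.109  0.02 ]
```

View pics/crop1.png

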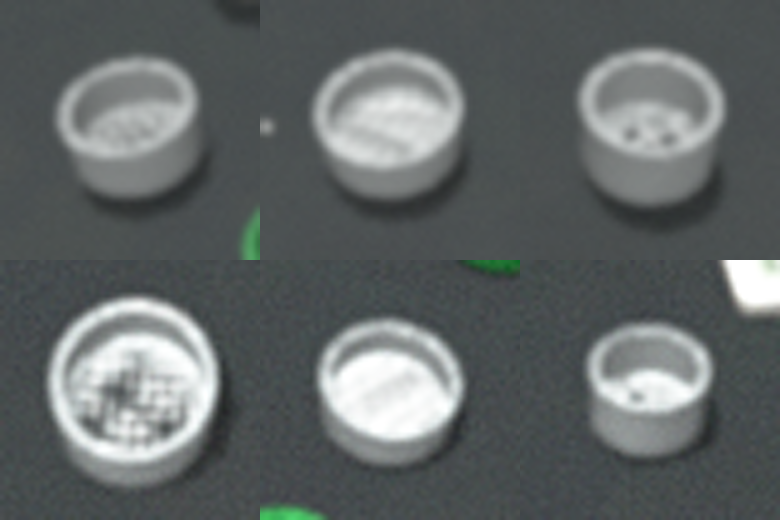

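The identities are clear. The flat grey plate at scene (220,247) is fine, the mesh at (139,206) is medium, and the tall one with a few openings at (318,219) is coarse. The side view agrees. Next I'll work out the wrist camera geometry.

```bash
cat >> h.py <<'E'
def d(X):
    o=get_obs();R=Ro.from_rotvec(o['tool_rot']).as_matrix();return np.round(100*R.T@(np.array(X)-o['tool_pos']),2)
E
python3 - <<'E'
from h import *
c=calibration('wrist');o=get_obs();R=Ro.from_rotvec(o['tool_rot']).as_matrix()
print('cam in tool',R.T@(-c['R'].T@c['t']-o['tool_pos']),'axis',R.T@c['R'][2])
print('tcp px',p(c,o['tool_pos']),'px of point below tcp at z=.03',p(c,[*o['tool_pos'][:2],.03]))
S=np.load('pics/scene0.npz');D=np.load('pics/side0.npz')
def tri(a,b):
    A=[];B=[]
    for C,uv in((S,a),(D,b)):
        f=F(C);R=C['R'];t=C['t']
        for k,(x,c0) in enumerate(zip(uv,(C['cx'],C['cy']))):
            s=(x-c0)/f;A.append(R[k]-s*R[2]);B.append(s*t[2]-t[k])
    return np.linalg.lstsq(np.array(A),np.array(B),rcond=None)[0]
for n,a,b,z in [('med',(138.2,201.6),(239.8,317.5),.037),('fine',(219.6,242.6),(303.2,235),.031),('coarse',(318.2,214),(275,162.4),.043),('pan',(222,177),(222,226),.058)]:
    print(n,tri(a,b),w(S,*a,z),w(D,*b,z))
print(d([.42,.02,.2]))
E
```

```text
cam in tool [ 0.08454667  0.00043551 -0.13400796] axis [-0.32739998  0.00122165  0.94488505]
tcp px [254.40900438 262.47072723] px of point below tcp at z=.03 [255.1826287  164.63841398]
med [0.4387236  0.2504812  0.03227461] [0.43591879 0.24656879 0.037     ] [0.43722719 0.25215871 0.037     ]
fine [0.42775741 0.01431375 0.02830566] [0.42609944 0.01290562 0.031     ] [0.42704436 0.01615933 0.031     ]
coarse [ 0.59655188 -0.14300378  0.03802965] [ 0.59235304 -0.14460965  0.043     ] [ 0.5940054  -0.13840253  0.043     ]
pan [0.58468185 0.10718338 0.05297196] [0.58160188 0.10395844 0.058     ] [0.58115617 0.11055286 0.058     ]
[-40.18 -50.04   3.91]
```

```bash
python3 -m jog '[[-40.7,-50.4,2.4,0,0,0,0],[-40.7,-50.4,2.4,0,0,0,0],[-40.7,-50.4,2.4,0,0,0,0],[-40.7,-50.4,2.4,0,0,0,0],[-40.7,-50.4,2.4,0,0,0,0],[-40.7,-50.4,2.4,0,0,0,0],[-40.7,-50.4,2.4,0,0,0,0],[-40.7,-50.4,2.4,0,0,0,0]]'
python3 - <<'E'
from h import *
print(d([.426,.015,.215]),get_obs()['q'])
E
```

```text
t: 0.82
tool_pos: [0.2937, 0.3002, 0.2265]
tool_rot: [-0.393, -3.117, 0.002]
contact_force: [1.5, -0.1, 0.8]
opening: 0.0854
[-19.9  -24.34   1.19] [ 6.19464764e-01 -4.66021160e-01  2.07838371e+00 -1.01672964e-03
  1.53046363e+00 -7.00356065e-01]
```

```bash
python3 -m jog '[[-19.9,-24.3,1.2,0,0,0,0],[-19.9,-24.3,1.2,0,0,0,0],[-19.9,-24.3,1.2,0,0,0,0],[-19.9,-24.3,1.2,0,0,0,0],[-19.9,-24.3,1.2,0,0,0,0],[-19.9,-24.3,1.2,0,0,0,0],[-19.9,-24.3,1.2,0,0,0,0],[-19.9,-24.3,1.2,0,0,0,0]]'; python3 -m jog '[[0,0,0,0,0,0,0],[0,0,0,0,0,0,0]]'
python3 - <<'E'
from h import *
im,c=snap('wrist','w1')
print(d([.426,.015,.215]),get_obs()['q'],p(c,[.426,.015,.031]))
E
```

```text
t: 1.48
tool_pos: [0.4268, 0.012, 0.2146]
tool_rot: [0.398, 3.116, -0.004]
contact_force: [-0.1, 0.3, -1.3]
opening: 0.0856
t: 1.65
tool_pos: [0.4267, 0.0109, 0.2141]
tool_rot: [-0.403, -3.114, 0.004]
contact_force: [-0.1, 0.9, -0.1]
opening: 0.0856
[ 0.12  0.28 -0.08] [-1.45432470e-01 -4.38904618e-01  2.07995958e+00 -2.05826360e-03
  1.50147929e+00 -1.46061524e+00] [258.77436369 168.7854013 ]
```

View pics/w1.png

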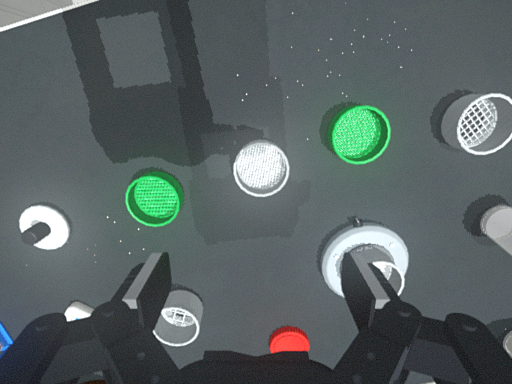

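Wrist view: the fine sieve's rim is centred at about (261,168), beside two green look-alikes. The pan is at the right, partly hidden by a finger.

```bash
cat >> h.py <<'E'
def rim(f,u,v,z,r=45,th=150):
    C=np.load('pics/'+f+'.npz');im=C['im'];x0=max(0,u-r);y0=max(0,v-r)
    s=im[y0:v+r,x0:u+r].astype(int);m=((s.min(2)>th)&(s.max(2)-s.min(2)<40)).astype(np.uint8)
    k=cv2.findContours(m,cv2.RETR_EXTERNAL,cv2.CHAIN_APPROX_NONE)[0];k=max(k,key=cv2.contourArea)
    e=cv2.fitEllipse(cv2.convexHull(k));U=e[0][0]+x0;V=e[0][1]+y0
    return np.round([U,V,*e[1]],1),np.round(w(C,U,V,z),4)
E
python3 - <<'E'
from h import *
for th in(130,160,190):print(rim('w1',261,168,.031,th=th))
X=rim('w1',261,168,.031)[1]
print(d([X[0],X[1],.014]))
E
```

```text
(array([260.9, 168.6,  56.5,  56.7]), array([0.4264, 0.0172, 0.031 ]))
(array([260.9, 169.2,  54.5,  56.3]), array([0.427 , 0.0171, 0.031 ]))
(array([260.8, 169.2,  53.5,  55.5]), array([0.4271, 0.017 , 0.031 ]))
[ 0.08  0.56 20.02]
```

```bash
python3 -m jog '[[0.1,0.6,8,0,0,0,0],[0.1,0.6,16,0,0,0,0],[0.1,0.6,16,0,0,0,0],[0.1,0.6,18,0,0,0,0],[0.1,0.6,20,0,0,0,0],[0.1,0.6,20,0,0,0,0],[0.1,0.6,20,0,0,0,0]]' 40;  python3 - <<'E'
from h import *
print(d([.4265,.017,.014]));snap('wrist','w2')
E
python3 -m jog '[[0,0,0,0,0,0,200],[0,0,0,0,0,0,200],[0,0,0,0,0,0,200],[0,0,0,0,0,0,200],[0,0,0,0,0,0,200],[0,0,0,0,0,0,200]]' 40; python3 -c "
from h import *
snap('wrist','w3');snap('side','s3');print(d([.4265,.017,.014]))
a=[np.load('pics/%s.npz'%n)['im'] for n in('w2','w3')];cv2.imwrite('pics/v4.png',np.hstack(a)[:,:,::-1][:,::1] if 0 else cv2.resize(np.hstack(a),(800,300))[:,:,::-1])"
```

```text
t: 2.28
tool_pos: [0.4246, 0.0192, 0.0128]
tool_rot: [-0.396, -3.11, 0.003]
contact_force: [0.1, -0.2, 1.2]
opening: 0.0849
[-0.24 -0.16 -0.12]
t: 2.83
tool_pos: [0.43, 0.0184, 0.0191]
tool_rot: [0.396, 3.111, -0.002]
contact_force: [-2.4, 0.9, 9.7]
opening: 0.0591
[ 0.31 -0.23  0.51]
```

View pics/v4.png

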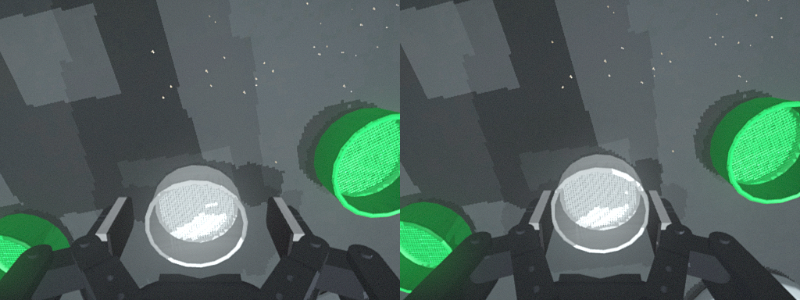

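The left half shows the open jaws straddling the rim. In the right half the pads are on the sieve (opening 59 mm). The tool rose about 6 mm as the jaws closed, so I'll lift and check.

```bash
python3 -m jog '[[0,0,-3,0,0,0,200],[0,0,-7,0,0,0,200],[0,0,-11,0,0,0,200],[0,0,-13,0,0,0,200],[0,0,-13,0,0,0,200],[0,0,-13,0,0,0,200],[0,0,-13,0,0,0,200]]'
python3 - <<'E'
from h import *
snap('wrist','w5');snap('side','s5');a=[np.load('pics/%s.npz'%n)['im'] for n in('w5','s5')]
cv2.imwrite('pics/v5.png',cv2.resize(np.hstack(a),(800,300))[:,:,::-1])
o=get_obs();print(o['tool_pos'],Ro.from_rotvec(o['tool_rot']).as_matrix()[:,2],o['q'],d([.5815,.107,.16]))
E
```

```text
t: 3.52
tool_pos: [0.4289, 0.0188, 0.1489]
tool_rot: [0.397, 3.111, -0.002]
contact_force: [-0.3, -0.9, -1.2]
opening: 0.0587
[0.42815643 0.01885621 0.1473938 ] [ 0.00217235 -0.00174739 -0.99999611] [-1.29063443e-01 -3.77034607e-01  2.14886154e+00 -1.48385427e-03
  1.36738676e+00 -1.44599531e+00] [-12.64  12.38  -1.24]
```

View pics/v5.png

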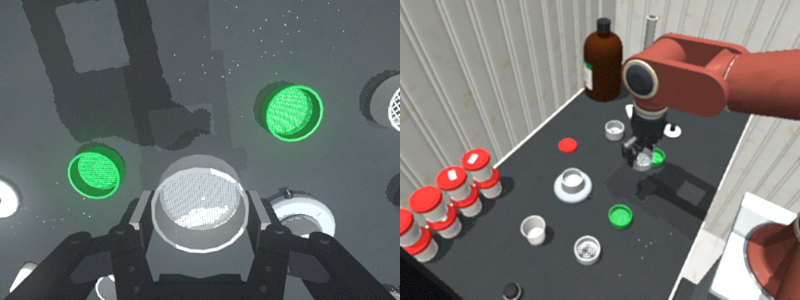

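Run:
```python
from h import *
C=np.load('pics/w5.npz');o=get_obs();R=Ro.from_rotvec(o['tool_rot']).as_matrix()
im=C['im'];print([int(x) for x in im[258,180:335,1]])
print([int(x) for x in im[200:330,256,1]])
for th in(130,150,170,190):
  for zr in(.148+.01,.148+.015,.148+.02):
    e,X=rim('w5',256,262,zr,r=70,th=th)
    dep=(C['R']@X+C['t'])[2]
    print(th,zr,e,np.round(1000*R.T@(X-o['tool_pos']),1),'width mm',round(float(e[3]*dep/F(C)*1000),1))
```

```text
[137, 137, 135, 138, 131, 135, 139, 136, 83, 65, 63, 64, 65, 107, 181, 184, 187, 185, 187, 152, 121, 120, 125, 118, 124, 148, 174, 178, 176, 173, 171, 190, 215, 191, 199, 219, 205, 203, 206, 209, 206, 200, 213, 183, 181, 213, 200, 199, 214, 210, 208, 201, 210, 182, 174, 213, 194, 206, 220, 206, 212, 210, 213, 215, 205, 216, 207, 199, 218, 202, 204, 214, 212, 208, 218, 218, 193, 192, 217, 196, 200, 216, 207, 198, 209, 213, 210, 195, 217, 186, 182, 215, 205, 212, 220, 212, 216, 209, 218, 213, 195, 217, 192, 186, 216, 212, 202, 203, 212, 193, 193, 216, 195, 194, 215, 201, 201, 209, 209, 198, 194, 216, 188, 179, 179, 185, 151, 133, 131, 126, 125, 128, 160, 185, 188, 190, 179, 182, 113, 69, 74, 77, 69, 83, 128, 138, 135, 139, 136, 135, 139, 133, 138, 137, 121]
[145, 145, 143, 143, 142, 143, 144, 144, 144, 137, 141, 138, 138, 139, 161, 200, 210, 214, 216, 210, 209, 218, 204, 204, 214, 189, 180, 200, 189, 199, 203, 206, 208, 211, 210, 212, 215, 216, 217, 217, 216, 213, 217, 213, 206, 206, 199, 196, 198, 188, 197, 213, 191, 204, 216, 203, 205, 215, 193, 189, 193, 198, 199, 209, 209, 216, 246
[... 568 characters left out ...]
5.7 268.4 110.7 126.3] [  1.7   0.7 -10.6] width mm 60.8
150 0.16299999999999998 [255.7 268.4 110.7 126.3] [  5.    0.8 -15.6] width mm 58.3
150 0.16799999999999998 [255.7 268.4 110.7 126.3] [  8.4   0.7 -20.6] width mm 55.9
170 0.158 [255.9 268.5 110.3 125.4] [  1.7   0.8 -10.6] width mm 60.3
170 0.16299999999999998 [255.9 268.5 110.3 125.4] [  5.    0.9 -15.6] width mm 57.9
170 0.16799999999999998 [255.9 268.5 110.3 125.4] [  8.3   0.9 -20.6] width mm 55.5
190 0.158 [255.1 252.1  76.5 109.8] [ 10.7   0.5 -10.6] width mm 51.7
190 0.16299999999999998 [255.1 252.1  76.5 109.8] [ 13.6   0.4 -15.6] width mm 49.7
190 0.16799999999999998 [255.1 252.1  76.5 109.8] [ 16.6   0.5 -20.6] width mm 47.6
```

```bash
python3 -m jog '[[0,0,-6,0,0,0,200],[-24.5,13.5,-6,0,0,0,200],[-24.5,13.5,-6,0,0,0,200],[-24.5,13.5,-6,0,0,0,200],[-24.5,13.5,-6,0,0,0,200],[-24.5,13.5,-6,0,0,0,200],[-24.5,13.5,-6,0,0,0,200],[-24.5,13.5,-6,0,0,0,200]]';python3 -m jog '[[0,0,0,0,0,0,200],[0,0,0,0,0,0,200],[0,0,0,0,0,0,200]]'
python3 - <<'E'
from h import *
im,c=snap('wrist','w6');print(p(c,[.5815,.107,.058]))
E
```

```text
t: 4.28
tool_pos: [0.7008, 0.089, 0.2047]
tool_rot: [-0.397, -3.115, 0.003]
contact_force: [-0.7, 0.2, -0.4]
opening: 0.059
t: 4.53
tool_pos: [0.6994, 0.0889, 0.2019]
tool_rot: [-0.396, -3.111, 0.004]
contact_force: [-0.8, -0.9, -1.4]
opening: 0.0587
[240.96867387  45.70871447]
```

View pics/w6.png

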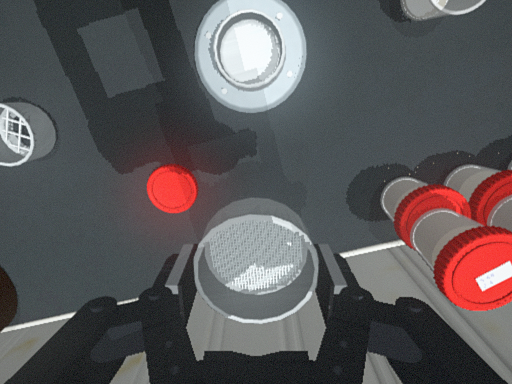

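Run:
```python
from h import *
C=np.load('pics/w6.npz')
cr=C['im'][0:120,185:320];cv2.imwrite('pics/v7.png',cv2.resize(cr,None,fx=5,fy=5,interpolation=cv2.INTER_CUBIC)[:,:,::-1])
print('disc',w(C,250.5,53.5,.022), 'rim guess',w(C,248.5,48.5,.058))
for X in([.5815,.107,.058],[.5815,.11,.058]):
  th=np.linspace(0,6.28,60);q=np.array([p(C,[X[0]+.03*np.cos(a),X[1]+.03*np.sin(a),.058]) for a in th]);print(q.min(0),q.max(0))
```

```text
disc [0.58547653 0.11352588 0.022     ] rim guess [0.58513328 0.11256202 0.058     ]
[205.1525912    4.62730849] [276.75732986  83.7372361 ]
[208.58500632   3.55556734] [280.25817259  82.81958408]
```

View pics/v7.png

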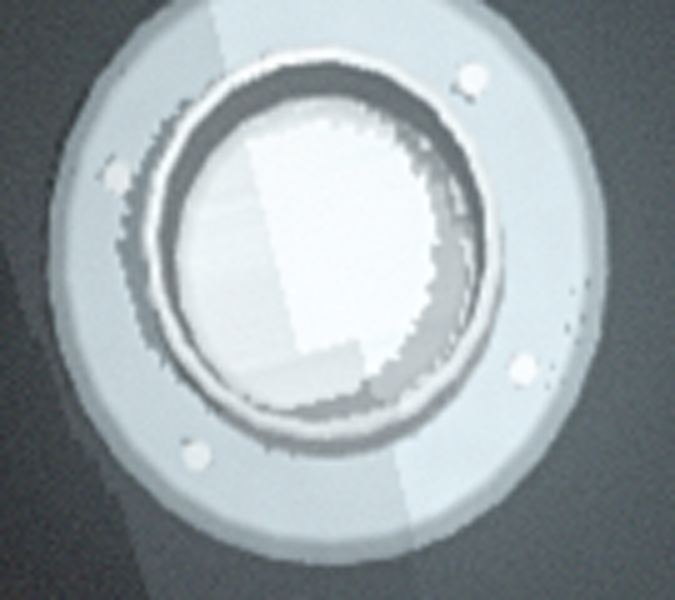

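The pan's rim is centred at about (249.5,48.2), which gives (0.585,0.1135). I'll cross-check from a nearer view on the way.

```bash
python3 -m jog '[[4.4,1,2,0,0,0,200],[4.4,1,2,0,0,0,200],[4.4,1,2,0,0,0,200],[4.4,1,2,0,0,0,200],[4.4,1,2,0,0,0,200]]'
python3 - <<'E'
from h import *
im,c=snap('wrist','w8');o=get_obs();R=Ro.from_rotvec(o['tool_rot']).as_matrix()
for th in(1,):
    for X in([.585,.1135,.058],):
        q=np.array([p(c,[X[0]+.03*np.cos(a),X[1]+.03*np.sin(a),.058]) for a in np.linspace(0,6.28,90)])
        big=cv2.resize(im,None,fx=3,fy=3,interpolation=cv2.INTER_CUBIC)
        cv2.polylines(big,[np.round(q*3+1).astype(int)],True,(255,0,0),1)
        u,v=np.round(p(c,X)*3).astype(int);print(u/3,v/3)
        x0=max(0,u-300);y0=max(0,v-220);print(x0,y0);cv2.imwrite('pics/v8.png',big[y0:y0+480,x0:x0+640,::-1])
E
```

```text
t: 5.0
tool_pos: [0.6598, 0.109, 0.1845]
tool_rot: [-0.397, -3.115, 0.003]
contact_force: [-0.1, 0.5, -0.8]
opening: 0.0588
237.66666666666666 102.0
413 86
```

View pics/v8.png

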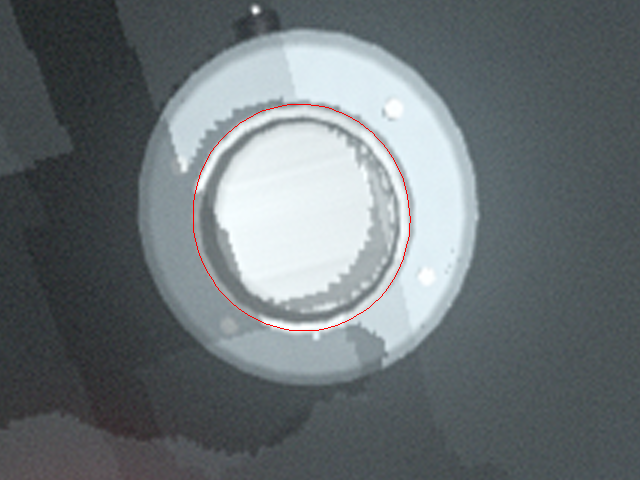

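```bash
python3 -c "
from h import *
print(d([.587,.112,.10]))"
```

```text
[ 7.16 -1.53  8.49]
```

```bash
python3 -m jog '[[3.6,-0.8,3,0,0,0,200],[7.1,-1.5,5,0,0,0,200],[7.1,-1.5,8.4,0,0,0,200],[7.1,-1.5,8.4,0,0,0,200],[7.1,-1.5,8.4,0,0,0,200],[7.1,-1.5,8.4,0,0,0,200]]'; python3 -c "
from h import *
print(d([.587,.112,.0715]),get_obs()['tool_pos'])
snap('side','s9');snap('scene','c9')
C=np.load('pics/s9.npz');D=np.load('pics/c9.npz')
f=lambda A,u,v:cv2.resize(A['im'][v-40:v+40,u-40:u+40],(400,400),interpolation=cv2.INTER_CUBIC)
cv2.imwrite('pics/v9.png',np.hstack([f(C,222,215),f(D,222,170)])[:,:,::-1])"
```

```text
t: 5.55
tool_pos: [0.5904, 0.1119, 0.1038]
tool_rot: [0.398, 3.113, -0.002]
contact_force: [0.1, -0.0, -0.2]
opening: 0.059
[ 0.35 -0.07  3.23] [0.59043093 0.11187942 0.10378132]
```

View pics/v9.png

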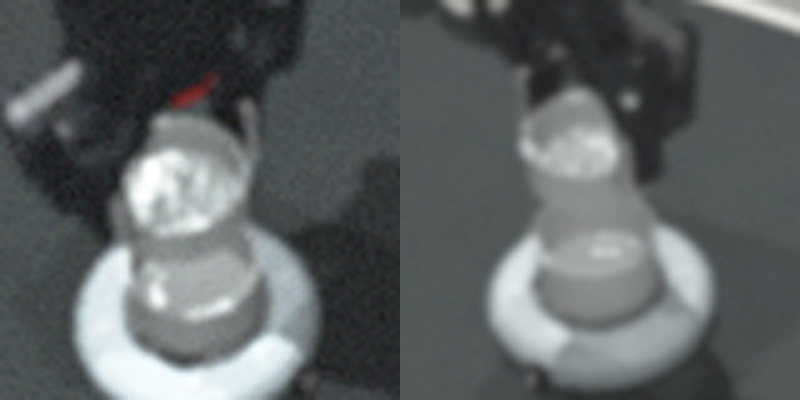

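The sieve hangs just above the pan, about 3 mm off, as computed. I'll correct that and lower.

```bash
python3 -m jog '[[0.35,-0.1,0,0,0,0,200],[0.35,-0.1,1,0,0,0,200],[0.35,-0.1,2,0,0,0,200],[0.35,-0.1,2.5,0,0,0,200],[0.35,-0.1,2.9,0,0,0,200],[0.35,-0.1,3.2,0,0,0,200],[0.35,-0.1,3.2,0,0,0,200],[0.35,-0.1,3.2,0,0,0,200]]'; python3 -c "
from h import *
print(d([.587,.112,.0715]),get_obs()['contact_force'])"
```

```text
t: 6.32
tool_pos: [0.5874, 0.1119, 0.0723]
tool_rot: [0.398, 3.112, -0.002]
contact_force: [0.4, -0.0, -1.2]
opening: 0.0589
[ 0.05 -0.    0.08] [ 0.43695334 -0.03246915 -1.22004338]
```

Contact-free at 1 to 2 mm above the seat. Release and rise.

```bash
python3 -m jog '[[0,0,0.1,0,0,0,200],[0,0,0.1,0,0,0,100],[0,0,0.1,0,0,0,0],[0,0,0.1,0,0,0,0],[0,0,0.1,0,0,0,0],[0,0,0.1,0,0,0,0],[0,0,-4,0,0,0,0],[0,0,-8,0,0,0,0]]'; python3 -c "
from h import *
print(d([.54,.25,.22]))
snap('side','s10');snap('wrist','w10')"
```

```text
t: 6.98
tool_pos: [0.5845, 0.1118, 0.1496]
tool_rot: [-0.398, -3.113, 0.004]
contact_force: [0.1, -0.5, 1.2]
opening: 0.0855
[ 7.81 12.23 -7.05]
```

```bash
python3 -m jog '[[0,0,-4,0,0,0,0],[17.6,9.6,-6.5,0,0,0,0],[17.6,9.6,-6.5,0,0,0,0],[17.6,9.6,-6.5,0,0,0,0],[17.6,9.6,-6.5,0,0,0,0],[17.6,9.6,-6.5,0,0,0,0],[17.6,9.6,-6.5,0,0,0,0],[17.6,9.6,-6.5,0,0,0,0]]'
python3 - <<'E'
from h import *
im,c=snap('wrist','w11');u,v=p(c,[.438,.25,.037]).astype(int);print(u,v)
for th in(120,150,180):
  e,X=rim('w11',u,v,.037,r=60,th=th);print(e,X)
C=np.load('pics/s10.npz');D=np.load('pics/w11.npz')
f=lambda A,u,v,r:cv2.resize(A['im'][max(0,v-r):v+r,max(0,u-r):u+r],(400,400),interpolation=cv2.INTER_CUBIC)
cv2.imwrite('pics/v11.png',np.hstack([f(C,222,220,40),f(D,u,v,70)])[:,:,::-1])
print(d([X[0],X[1],.024]))
E
```

```text
t: 7.75
tool_pos: [0.4438, 0.2508, 0.2239]
tool_rot: [0.391, 3.097, 0.004]
contact_force: [-0.3, -0.6, -0.2]
opening: 0.0854
251 161
[273.6 158.8 131.7 168.6] [0.4413 0.2734 0.037 ]
[254.  159.8  56.6  57.8] [0.4371 0.2525 0.037 ]
[254.  160.5  55.3  56.5] [0.4379 0.2523 0.037 ]
[ 1.09 -0.03 19.93]
```

View pics/v11.png

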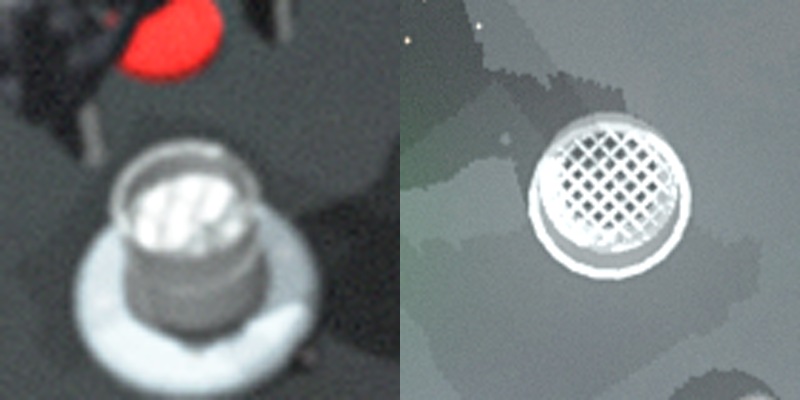

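Left: the fine sieve sits level in the pan. Right: the medium sieve, rim centre at wrist (254,160). Descending onto it.

```bash
python3 -m jog '[[0.8,0.1,6,0,0,0,0],[0.8,0.1,12,0,0,0,0],[0.8,0.1,16,0,0,0,0],[0.8,0.1,16,0,0,0,0]]' 40;  python3 - <<'E'
from h import *
print(d([.4374,.2525,.022]),get_obs()['tool_rot'])
E
```

```text
t: 8.13
tool_pos: [0.4401, 0.2513, 0.0604]
tool_rot: [0.397, 3.098, 0.001]
contact_force: [0.8, -0.3, -0.7]
opening: 0.0857
[0.36 0.03 3.84] [3.96857161e-01 3.09768641e+00 1.22087117e-03]
```

```bash
cat >> h.py <<'E'
R0=Ro.from_rotvec(np.array([.1256,.9921,0])*np.pi)
def lv():
    return np.round((Ro.from_rotvec(get_obs()['tool_rot']).inv()*R0).as_rotvec(),3)
E
python3 -c "
from h import *
print(d([.4374,.2525,.022]),lv())"
```

```text
[0.36 0.03 3.84] [ 0.003  0.018 -0.003]
```

```bash
python3 -m jog '[[0.3,0,1.5,0,0.018,0,0],[0.3,0,3,0,0.018,0,0],[0.3,0,3.8,0,0.018,0,0],[0.3,0,3.8,0,0.018,0,0],[0.3,0,3.8,0,0.018,0,0]]' 40; python3 -c "
from h import *
print(d([.4374,.2525,.022]),lv())"; python3 -m jog '[[0,0,0,0,0,0,200],[0,0,0,0,0,0,200],[0,0,0,0,0,0,200],[0,0,0,0,0,0,200],[0,0,0,0,0,0,200],[0,0,0,0,0,0,200]]' 40; python3 -c "
from h import *
print(d([.4374,.2525,.022]),lv())"
```

```text
t: 8.55
tool_pos: [0.4386, 0.2515, 0.0224]
tool_rot: [0.401, 3.115, 0.004]
contact_force: [-1.1, 0.5, 0.9]
opening: 0.0857
[0.14 0.07 0.04] [ 0.003  0.    -0.004]
t: 9.05
tool_pos: [0.4402, 0.252, 0.0243]
tool_rot: [0.4, 3.112, 0.007]
contact_force: [0.0, -1.2, 6.2]
opening: 0.0589
[ 0.28 -0.02  0.23] [ 0.005  0.003 -0.004]
```

```bash
python3 -m jog '[[0,0,-3,0,0,0,200],[0,0,-7,0,0,0,200],[0,0,-11,0,0,0,200],[0,0,-14,0,0,0,200],[0,0,-16,0,0,0,200],[0,0,-16,0,0,0,200]]'; python3 -c "
from h import *
print(d([.64,.113,.185]),lv())"
```

```text
t: 9.55
tool_pos: [0.4422, 0.2527, 0.1905]
tool_rot: [0.399, 3.103, 0.015]
contact_force: [0.9, -0.6, -0.0]
opening: 0.0586
[-22.66  -8.52   0.73] [ 0.011  0.012 -0.004]
```

```bash
python3 -m jog '[[-24,-8.1,-2,0.01,0.012,0,200],[-24,-8.1,-2,0.01,0.012,0,200],[-24,-8.1,-2,0.01,0.012,0,200],[-24,-8.1,-2,0.01,0.012,0,200],[-24,-8.1,-2,0.01,0.012,0,200],[-24,-8.1,-2,0.01,0.012,0,200],[-24,-8.1,-2,0.01,0.012,0,200],[-24,-8.1,-2,0.01,0.012,0,200]]'; python3 -m jog '[[0,0,0,0,0,0,200],[0,0,0,0,0,0,200]]'
python3 - <<'E'
from h import *
im,c=snap('wrist','w12');o=get_obs();R=Ro.from_rotvec(o['tool_rot']).as_matrix()
X=[.585,.1135,.082];big=cv2.resize(im,None,fx=2,fy=2,interpolation=cv2.INTER_CUBIC)
q=np.array([p(c,[X[0]+.03*np.cos(a),X[1]+.03*np.sin(a),X[2]]) for a in np.linspace(0,6.28,90)])
cv2.polylines(big,[np.round(q*2+.5).astype(int)],True,(255,0,0),1)
Y=o['tool_pos']+R@[.0028,-.0002,-.0127]
q=np.array([p(c,Y+np.array([.03*np.cos(a),.03*np.sin(a),0])) for a in np.linspace(0,6.28,90)])
cv2.polylines(big,[np.round(q*2+.5).astype(int)],True,(0,255,0),1)
cv2.imwrite('pics/v12.png',big[100:700,100:900,::-1]);print(o['tool_pos'],lv(),d([.5878,.113,.13]))
E
```

```text
t: 10.22
tool_pos: [0.6545, 0.1116, 0.2102]
tool_rot: [-0.405, -3.113, -0.001]
contact_force: [-1.3, 0.6, -1.3]
opening: 0.059
t: 10.38
tool_pos: [0.6528, 0.1122, 0.2081]
tool_rot: [-0.403, -3.11, -0.0]
contact_force: [0.1, 0.8, -2.5]
opening: 0.059
[0.65281846 0.11252122 0.20867534] [-0.    -0.005 -0.005] [ 6.26 -1.6   7.9 ]
```

View pics/v12.png

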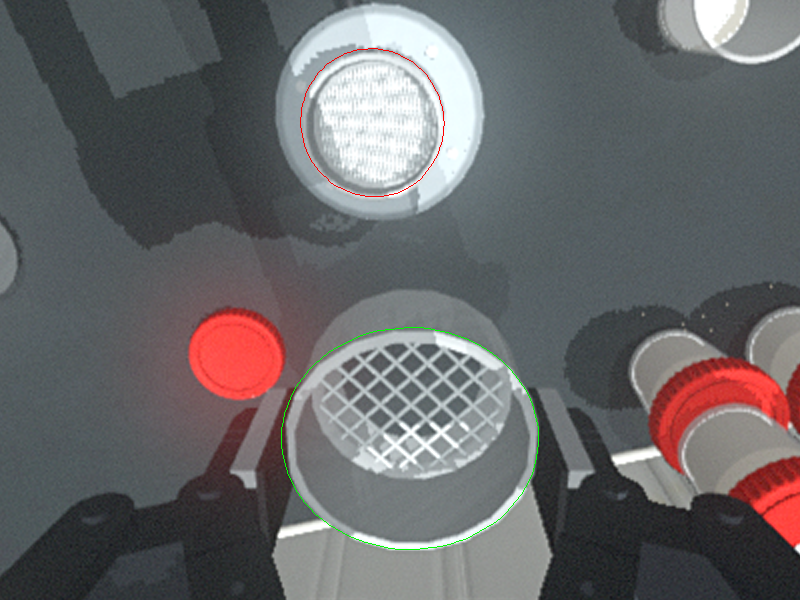

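Both overlays agree to about 1 mm: the fine rim is at (376,122) in the view and the held medium sieve is at (411,438). Next I'll hover, then lower to TCP z of about 0.100.

```bash
python3 -m jog '[[3.2,-0.8,3,0,-0.005,0,200],[6.3,-1.5,5,0,-0.005,0,200],[6.3,-1.5,7.9,0,-0.005,0,200],[6.3,-1.5,7.9,0,-0.005,0,200],[6.3,-1.5,7.9,0,-0.005,0,200],[6.3,-1.5,7.9,0,-0.005,0,200]]'; python3 -c "
from h import *
print(d([.5878,.1135,.1005]),lv())"
```

```text
t: 10.93
tool_pos: [0.5891, 0.1147, 0.1324]
tool_rot: [0.401, 3.113, 0.0]
contact_force: [0.6, -1.1, -0.7]
opening: 0.0588
[ 0.1  -0.15  3.19] [ 0.001  0.003 -0.005]
```

```bash
python3 -m jog '[[0.1,-0.1,1,0,0.003,0,200],[0.1,-0.1,2,0,0.003,0,200],[0.1,-0.1,2.5,0,0.003,0,200],[0.1,-0.1,2.9,0,0.003,0,200],[0.1,-0.1,3.2,0,0.003,0,200],[0.1,-0.1,3.2,0,0.003,0,200],[0.1,-0.1,3.2,0,0.003,0,200]]'; python3 -c "
from h import *
print(d([.5878,.1135,.1]),lv(),get_obs()['contact_force'])"
```

```text
t: 11.52
tool_pos: [0.5881, 0.1139, 0.1003]
tool_rot: [0.402, 3.116, 0.001]
contact_force: [-0.2, 0.0, -2.0]
opening: 0.0589
[ 0.02 -0.05  0.03] [ 0.001  0.    -0.005] [-0.15665071  0.01602963 -1.99264856]
```

```bash
python3 -m jog '[[0,0,0.1,0,0,0,200],[0,0,0.1,0,0,0,100],[0,0,0.1,0,0,0,0],[0,0,0.1,0,0,0,0],[0,0,0.1,0,0,0,0],[0,0,0.1,0,0,0,0],[0,0,-4,0,0,0,0],[0,0,-8,0,0,0,0]]'; python3 -c "
from h import *
print(d([.593,-.14,.22]),lv());snap('side','s13')"
```

```text
t: 12.18
tool_pos: [0.5856, 0.1137, 0.1776]
tool_rot: [-0.401, -3.108, 0.001]
contact_force: [0.9, -0.4, 0.3]
opening: 0.0853
[ -7.13 -24.36  -4.25] [-0.002 -0.007 -0.005]
```

```bash
python3 -m jog '[[0,0,-4,0,-0.007,0,0],[-7,-24.4,-4,0,-0.007,0,0],[-7,-24.4,-4,0,-0.007,0,0],[-7,-24.4,-4,0,-0.007,0,0],[-7,-24.4,-4,0,-0.007,0,0],[-7,-24.4,-4,0,-0.007,0,0],[-7,-24.4,-4,0,-0.007,0,0],[-7,-24.4,-4,0,-0.007,0,0]]'; python3 -m jog '[[0,0,0,0,0,0,0]]'
python3 - <<'E'
from h import *
im,c=snap('wrist','w14');u,v=p(c,[.595,-.14,.043]).astype(int);print(u,v,lv())
for th in(120,150,180):
  e,X=rim('w14',u,v,.043,r=60,th=th);print(e,X)
C=np.load('pics/s13.npz');D=np.load('pics/w14.npz')
f=lambda A,u,v,r:cv2.resize(A['im'][max(0,v-r):v+r,max(0,u-r):u+r],(400,400),interpolation=cv2.INTER_CUBIC)
cv2.imwrite('pics/v14.png',np.hstack([f(C,222,220,40),f(D,u,v,90)])[:,:,::-1])
print(d([X[0],X[1],.07]))
E
```

```text
t: 12.9
tool_pos: [0.597, -0.1458, 0.2308]
tool_rot: [0.409, 3.095, -0.002]
contact_force: [0.0, 0.1, 0.6]
opening: 0.0851
t: 12.98
tool_pos: [0.597, -0.1478, 0.2308]
tool_rot: [0.414, 3.093, -0.001]
contact_force: [-0.6, 0.7, -0.3]
opening: 0.0854
260 162 [ 0.001  0.021 -0.013]
[261.2 161.4  55.9  58.4] [ 0.5942 -0.1396  0.043 ]
[261.2 162.5  54.7  56.1] [ 0.5954 -0.1398  0.043 ]
[261.3 162.7  53.7  55.4] [ 0.5956 -0.1398  0.043 ]
[ 0.67  0.69 16.08]
```

View pics/v14.png

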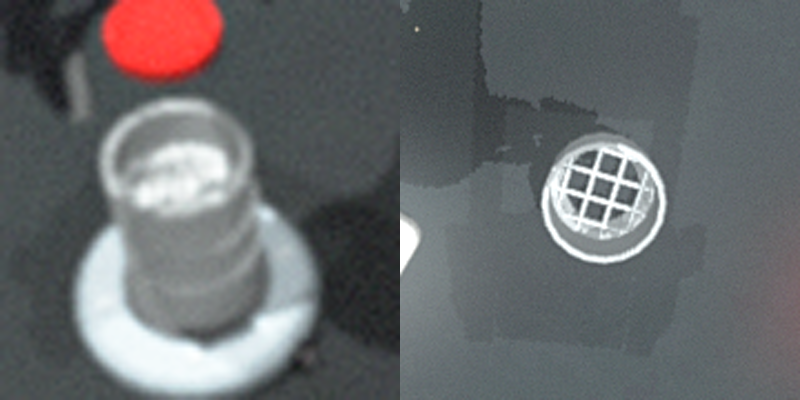

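The medium sieve is seated. The coarse sieve's rim is at wrist (261,162), at about (0.5945,-0.1397).

```bash
python3 -m jog '[[0.5,0.7,5,0,0.021,-0.013,0],[0.5,0.7,10,0,0.021,-0.013,0],[0.5,0.7,15,0,0.021,-0.013,0],[0.5,0.7,15,0,0.021,-0.013,0],[0.5,0.7,15,0,0.021,-0.013,0]]' 40;  python3 - <<'E'
from h import *
print(d([.5945,-.1397,.028]),lv())
E
```

```text
t: 13.45
tool_pos: [0.5921, -0.1366, 0.0729]
tool_rot: [-0.39, -3.104, -0.007]
contact_force: [-1.3, 0.6, -1.1]
opening: 0.0854
[-0.38 -0.26  4.48] [ 0.002 -0.014  0.002]
```

```bash
python3 -m jog '[[-0.3,-0.3,2,0,-0.01,0,0],[-0.3,-0.3,4,0,-0.01,0,0],[-0.3,-0.3,4.5,0,-0.01,0,0],[-0.3,-0.3,4.5,0,-0.01,0,0],[-0.3,-0.3,4.5,0,-0.01,0,0]]' 40; python3 -c "
from h import *
print(d([.5945,-.1397,.028]),lv())"; python3 -m jog '[[0,0,0,0,0,0,200],[0,0,0,0,0,0,200],[0,0,0,0,0,0,200],[0,0,0,0,0,0,200],[0,0,0,0,0,0,200],[0,0,0,0,0,0,200]]' 40; python3 -c "
from h import *
print(d([.5945,-.1397,.043]),lv())"; python3 -m jog '[[0,0,-3,0,0,0,200],[0,0,-7,0,0,0,200],[0,0,-11,0,0,0,200],[0,0,-15,0,0,0,200],[0,0,-18,0,0,0,200],[0,0,-20,0,0,0,200],[0,0,-20,0,0,0,200]]'; python3 -c "
from h import *
print(d([.655,.113,.24]),lv())"
```

```text
t: 13.87
tool_pos: [0.595, -0.1397, 0.0299]
tool_rot: [-0.391, -3.116, -0.004]
contact_force: [-1.0, -0.6, -0.4]
opening: 0.0857
[ 0.05 -0.01  0.19] [ 0.002 -0.001  0.002]
t: 14.37
tool_pos: [0.5972, -0.1404, 0.033]
tool_rot: [0.39, 3.113, 0.003]
contact_force: [-0.6, 0.4, 7.0]
opening: 0.0586
[ 0.27  0.   -1.  ] [0.002 0.004 0.002]
t: 14.95
tool_pos: [0.5992, -0.1416, 0.2412]
tool_rot: [0.389, 3.101, -0.002]
contact_force: [0.8, 0.6, 1.0]
opening: 0.0591
[ 0.88 26.05  0.13] [0.001 0.016 0.002]
```

```bash
python3 -m jog '[[0.9,26,0,0,0.016,0,200],[0.9,26,0,0,0.016,0,200],[0.9,26,0,0,0.016,0,200],[0.9,26,0,0,0.016,0,200],[0.9,26,0,0,0.016,0,200],[0.9,26,0,0,0.016,0,200],[0.9,26,0,0,0.016,0,200],[0.9,26,0,0,0.016,0,200]]'; python3 -m jog '[[0,0,0,0,0,0,200],[0,0,0,0,0,0,200]]'
python3 - <<'E'
from h import *
im,c=snap('wrist','w15');o=get_obs();R=Ro.from_rotvec(o['tool_rot']).as_matrix()
X=[.585,.1135,.112];big=cv2.resize(im,None,fx=2,fy=2,interpolation=cv2.INTER_CUBIC)
q=np.array([p(c,[X[0]+.03*np.cos(a),X[1]+.03*np.sin(a),X[2]]) for a in np.linspace(0,6.28,90)])
cv2.polylines(big,[np.round(q*2+.5).astype(int)],True,(255,0,0),1)
Y=o['tool_pos']+R@[.0027,-.000,-.010]
q=np.array([p(c,Y+np.array([.03*np.cos(a),.03*np.sin(a),0])) for a in np.linspace(0,6.28,90)])
cv2.polylines(big,[np.round(q*2+.5).astype(int)],True,(0,255,0),1)
cv2.imwrite('pics/v15.png',big[0:600,100:900,::-1]);print(o['tool_pos'],lv(),d([.5877,.113,.175]))
E
```

```text
t: 15.62
tool_pos: [0.6543, 0.1155, 0.2398]
tool_rot: [-0.384, -3.117, -0.001]
contact_force: [-0.5, -0.6, -0.4]
opening: 0.0586
t: 15.78
tool_pos: [0.6537, 0.1146, 0.2385]
tool_rot: [-0.385, -3.114, -0.0]
contact_force: [-0.7, -0.6, -1.0]
opening: 0.0593
[0.65379049 0.11414138 0.23884612] [-0.    -0.003  0.005] [ 6.36 -1.72  6.4 ]
```

View pics/v15.png

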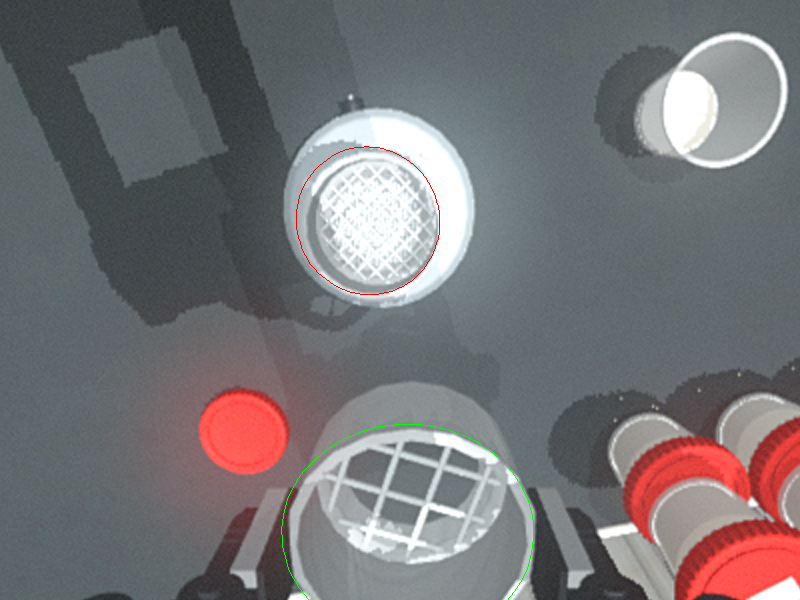

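Run:
```python
from h import *
C=np.load('pics/w15.npz');o=get_obs();R=Ro.from_rotvec(o['tool_rot']).as_matrix();im=C['im']
print('stack',[rim('w15',236,112,.112,r=42,th=t) for t in(175,200,220)])
for v in(255,260,265,270):print(v,[int(x) for x in im[v,185:215,1]],[int(x) for x in im[v,300:328,1]])
for z in(-.005,-.0075,-.010):
  Y=o['tool_pos']+R@[.0027,0,z]
  q=np.array([p(C,Y+np.array([.03*np.cos(a),.03*np.sin(a),0])) for a in np.linspace(0,6.28,90)]);print(z,q.min(0),q.max(0))
print([int(x) for x in im[300:345,255,1]])
```

```text
stack [(array([243.7, 106.4,  88.1,  92.6]), array([0.5831, 0.1228, 0.112 ])), (array([245.5, 107.4,  82.2,  91. ]), array([0.5843, 0.124 , 0.112 ])), (array([246.4, 103.3,  74.6,  85. ]), array([0.5813, 0.1255, 0.112 ]))]
255 [132, 133, 132, 132, 113, 68, 57, 60, 62, 87, 179, 186, 186, 185, 187, 186, 142, 115, 116, 123, 122, 123, 130, 125, 125, 124, 150, 174, 185, 196] [161, 129, 134, 130, 128, 123, 123, 128, 123, 123, 133, 178, 191, 191, 187, 185, 187, 123, 66, 69, 64, 59, 88, 136, 132, 138, 137, 137]
260 [137, 136, 111, 67, 62, 54, 60, 54, 64, 119, 176, 186, 185, 185, 169, 129, 117, 120, 123, 122, 121, 125, 127, 127, 126, 127, 131, 127, 128, 135] [132, 130, 134, 136, 128, 125, 126, 127, 127, 126, 129, 129, 154, 188, 192, 191, 184, 137, 77, 63, 59, 63, 61, 58, 92, 133, 136, 136]
265 [112, 70, 57, 62, 57, 62, 56, 56, 60, 97, 182, 188, 188, 189, 137, 116, 119, 118, 123, 127, 123, 126, 134, 125, 132, 131, 127, 133, 131, 134] [136, 138, 136, 126, 127, 130, 129, 130, 125, 130, 127, 121, 125, 190, 192, 193, 190, 121, 64, 55, 58, 60, 62, 62, 59, 58, 90, 133]
270 [56, 59, 52, 65, 54, 56, 58, 64, 49, 78, 182, 188, 183, 155, 126, 120, 121, 125, 125, 128, 127, 130, 128, 130, 124, 134, 130, 133, 131, 132] [136, 134, 131, 132, 127, 124, 127, 130, 132, 127, 127, 128, 127, 160, 191, 195, 198, 110, 59, 62, 65, 60, 55, 63, 59, 62, 56, 58]
-0.005 [192.5583154  207.43718946] [314.46909615 313.57774049]
-0.0075 [191.53748353 209.50583113] [315.43146249 316.99759925]
-0.01 [190.4828768  211.64741165] [316.42564483 320.5227615 ]
[143, 144, 145, 141, 144, 144, 141, 146, 147, 141, 143, 139, 143, 143, 142, 141, 140, 135, 163, 237, 255, 255, 255, 180, 167, 171, 169, 171, 169, 171, 168, 169, 175, 170, 168, 169, 171, 169, 170, 171, 169, 169, 169, 171, 168]
```

The stack shows at about (372,226) in the view, 1 to 2 mm from the overlay. The held coarse sieve's rim, at (409,538), sits lower than predicted. I'll fit both numerically.

```bash
cat >> h.py <<'E'
from scipy.optimize import differential_evolution as DE
from scipy.ndimage import map_coordinates, gaussian_filter
def fitrim(f,X0,free,span=.008):
    C=np.load('pics/'+f+'.npz');g=gaussian_filter(C['im'].astype(float).min(2),.6);g=np.minimum(g,200);a=np.linspace(0,2*np.pi,120)
    def ring(X,r):
        Y=np.stack([X[0]+r*np.cos(a),X[1]+r*np.sin(a),X[2]+0*a]);y=C['R']@Y+C['t'][:,None];f=F(C)
        return map_coordinates(g,[C['cy']+f*y[1]/y[2],C['cx']+f*y[0]/y[2]],order=1,mode='nearest')
    def cost(s):
        X=np.array(X0,float);X[:free]+=s
        b=ring(X,.029);return -np.mean(np.clip(b-ring(X,.0313),-40,60)+np.clip(b-ring(X,.0265),-40,60))
    r=DE(cost,[(-span,span)]*free,seed=1,tol=1e-6);X=np.array(X0,float);X[:free]+=r.x;return np.round(X,4),round(r.fun,1)
E
python3 - <<'E'
from h import *
print('pan',fitrim('w6',[.585,.1135,.058],2),fitrim('w8',[.585,.1135,.058],2))
print('fine',fitrim('w12',[.585,.1135,.082],2),'med',fitrim('w15',[.585,.1135,.112],2))
print('src',fitrim('w1',[.4265,.017,.031],2),fitrim('w11',[.4374,.2525,.037],2),fitrim('w14',[.5945,-.1397,.043],2))
o=get_obs();R=Ro.from_rotvec(o['tool_rot']).as_matrix()
X,s=fitrim('w15',o['tool_pos']+[0,0,.0075],3);print('held',s,1000*R.T@(X-o['tool_pos']))
C=np.load('pics/w12.npz');T=np.array([.6528,.1125,.2084])
X,s=fitrim('w12',T+[0,0,.01],3);print('held med',s,1000*R.T@(X-T))
E
```

```text
pan (array([0.5858, 0.1129, 0.058 ]), np.float64(-73.4)) (array([0.5855, 0.113 , 0.058 ]), np.float64(-73.9))
fine (array([0.5864, 0.1131, 0.082 ]), np.float64(-55.6)) med (array([0.5873, 0.1149, 0.112 ]), np.float64(-47.4))
src (array([0.4277, 0.017 , 0.031 ]), np.float64(-84.0)) (array([0.4392, 0.2517, 0.037 ]), np.float64(-46.1)) (array([ 0.5963, -0.14  ,  0.043 ]), np.float64(-92.5))
held -101.0 [ 0.39562363  1.09960481 -8.35297393]
held med -108.1 [  0.95592432   0.38408632 -11.19726245]
```

```bash
python3 -m jog '[[3.2,-0.8,2,0,-0.003,0.005,200],[6.4,-1.7,5,0,-0.003,0.005,200],[6.4,-1.7,7,0,-0.003,0.005,200],[6.4,-1.7,7,0,-0.003,0.005,200],[6.4,-1.7,7,0,-0.003,0.005,200],[6.4,-1.7,7,0,-0.003,0.005,200]]'; python3 -c "
from h import *
print(d([.5871,.1133,.1405]),lv())"
```

```text
t: 16.33
tool_pos: [0.5892, 0.1125, 0.1714]
tool_rot: [0.396, 3.113, 0.001]
contact_force: [0.0, -0.4, -0.8]
opening: 0.0589
[0.24 0.03 3.09] [ 0.001  0.004 -0.001]
```

```bash
python3 -m jog '[[0.2,0,0.8,0,0.003,0,200],[0.2,0,1.6,0,0.003,0,200],[0.2,0,2.2,0,0.003,0,200],[0.2,0,2.7,0,0.003,0,200],[0.2,0,3.1,0,0.003,0,200],[0.2,0,3.1,0,0.003,0,200],[0.2,0,3.1,0,0.003,0,200]]'; python3 -c "
from h import *
print(d([.5871,.1133,.1397]),lv(),get_obs()['contact_force'])"
```

```text
t: 16.92
tool_pos: [0.5872, 0.113, 0.1398]
tool_rot: [-0.396, -3.116, -0.001]
contact_force: [1.0, -0.2, -1.6]
opening: 0.0587
[0.02 0.03 0.01] [ 0.001 -0.    -0.001] [ 0.95242913 -0.17400673 -1.55483899]
```

```bash
python3 -m jog '[[0,0,0.1,0,0,0,200],[0,0,0.1,0,0,0,100],[0,0,0.1,0,0,0,0],[0,0,0.1,0,0,0,0],[0,0,0.1,0,0,0,0],[0,0,0.1,0,0,0,0],[0,0,-4,0,0,0,0],[0,0,-8,0,0,0,0]]'; python3 -m jog '[[0,0,-2,0,0,0,0],[0,0,-2,0,0,0,0],[0,0,-2,0,0,0,0]]'; python3 -c "
from h import *
print(d([.437,-.26,.22]),lv(),get_obs()['tool_pos']);snap('side','s16');snap('scene','c16')"
```

```text
t: 17.58
tool_pos: [0.5849, 0.1128, 0.2172]
tool_rot: [-0.395, -3.109, 0.001]
contact_force: [1.8, 0.3, 0.4]
opening: 0.0853
t: 17.83
tool_pos: [0.586, 0.1129, 0.2393]
tool_rot: [-0.396, -3.113, 0.0]
contact_force: [0.1, -0.3, -0.2]
opening: 0.0853
[  5.09 -39.83   1.97] [-0.001 -0.004 -0.001] [0.58601296 0.11286056 0.23925239]
```

```bash
python3 -m jog '[[5,-39.8,0,0,0,0,0],[5,-39.8,0,0,0,0,0],[5,-39.8,0,0,0,0,0],[5,-39.8,0,0,0,0,0],[5,-39.8,0,0,0,0,0],[5,-39.8,1.9,0,0,0,0],[5,-39.8,1.9,0,0,0,0],[5,-39.8,1.9,0,0,0,0]]'; python3 -c "
from h import *
print(d([.437,-.26,.22]),lv())"
```

```text
t: 18.6
tool_pos: [0.4598, -0.1973, 0.2226]
tool_rot: [-0.394, -3.104, -0.0]
contact_force: [0.5, -0.5, 0.8]
opening: 0.0858
[ 0.63 -6.64  0.27] [-0.002 -0.013 -0.001]
```

```bash
python3 -m jog '[[0.6,-6.6,0.3,0,-0.013,0,0],[0.6,-6.6,0.3,0,-0.013,0,0],[0.6,-6.6,0.3,0,-0.013,0,0],[0.6,-6.6,0.3,0,-0.013,0,0],[0.6,-6.6,0.3,0,-0.013,0,0]]'
python3 - <<'E'
from h import *
im,c=snap('wrist','w17');u,v=p(c,[.437,-.262,.0125]).astype(int);print(u,v,lv())
for th in(120,150,180):print(rim('w17',u,v,.0125,r=50,th=th))
X=rim('w17',u,v,.0125,r=50,th=150)[1]
C=np.load('pics/w17.npz');D=np.load('pics/c16.npz');E=np.load('pics/s16.npz')
big=cv2.resize(im,None,fx=4,fy=4,interpolation=cv2.INTER_CUBIC)
for z,r in((.0125,.03),(.038,.01)):
  q=np.array([p(c,[X[0]+r*np.cos(a),X[1]+r*np.sin(a),z]) for a in np.linspace(0,6.28,90)]);cv2.polylines(big,[np.round(q*4+1.5).astype(int)],True,(255,0,0),1)
f=lambda A,u,v,r:cv2.resize(A['im'][v-r:v+r,u-r:u+r],(200,200),interpolation=cv2.INTER_CUBIC)
a=big[v*4-200:v*4+200,u*4-200:u*4+200];b=np.vstack([f(D,222,165,36),f(E,222,215,40)])
cv2.imwrite('pics/v17.png',np.hstack([a,b])[:,:,::-1]);print(d([X[0],X[1],.07]))
E
```

```text
t: 19.02
tool_pos: [0.437, -0.2588, 0.2182]
tool_rot: [-0.396, -3.115, -0.001]
contact_force: [0.8, 0.7, -0.3]
opening: 0.0852
252 166 [-0.    -0.001  0.   ]
(array([258.4, 166.6,  53.7,  67.8]), array([ 0.4393, -0.2552,  0.0125]))
(array([251.4, 164.8,  50.2,  51.6]), array([ 0.4352, -0.2626,  0.0125]))
(array([251.3, 164.9,  49.6,  51.1]), array([ 0.4353, -0.2626,  0.0125]))
[ 0.09 -0.44 14.86]
```

View pics/v17.png

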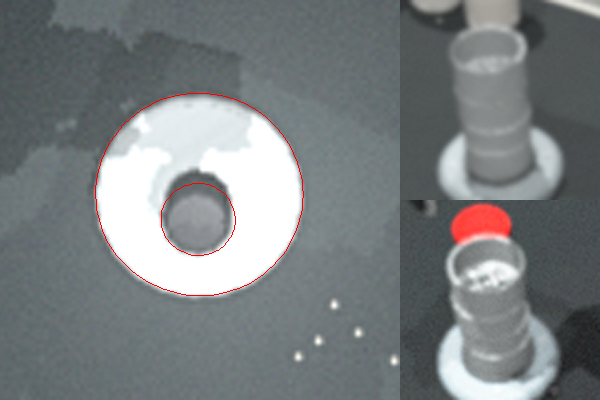

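The lid and knob fit the overlay, centre (0.4355,-0.2626). The coarse sieve looks level on the stack in both side crops. Descending to the knob.

```bash
python3 -m jog '[[0.1,-0.4,5,0,0,0,0],[0.1,-0.4,10,0,0,0,0],[0.1,-0.4,14,0,0,0,0],[0.1,-0.4,15,0,0,0,0],[0.1,-0.4,15,0,0,0,0],[0.1,-0.4,15,0,0,0,0]]' 40; python3 -c "
from h import *
print(d([.4355,-.2626,.027]),lv())"
```

```text
t: 19.57
tool_pos: [0.4348, -0.2603, 0.0673]
tool_rot: [-0.391, -3.113, -0.003]
contact_force: [-1.0, 0.0, 1.2]
opening: 0.0856
[-0.15 -0.21  4.03] [ 0.001 -0.005  0.002]
```

```bash
python3 -m jog '[[-0.1,-0.2,2,0,-0.005,0,0],[-0.1,-0.2,3.5,0,-0.005,0,0],[-0.1,-0.2,4,0,-0.005,0,0],[-0.1,-0.2,4,0,-0.005,0,0],[-0.1,-0.2,4,0,-0.005,0,0]]' 40; python3 -c "
from h import *
print(d([.4355,-.2626,.027]),lv())"; python3 -m jog '[[0,0,0,0,0,0,240],[0,0,0,0,0,0,240],[0,0,0,0,0,0,240],[0,0,0,0,0,0,240],[0,0,0,0,0,0,240],[0,0,0,0,0,0,240],[0,0,0,0,0,0,240],[0,0,0,0,0,0,240]]' 40; python3 -c "
from h import *
print(d([.4355,-.2626,.0]),lv())"
```

```text
t: 19.98
tool_pos: [0.4365, -0.2631, 0.0295]
tool_rot: [0.39, 3.114, -0.001]
contact_force: [0.1, -0.4, -0.0]
opening: 0.0857
[0.11 0.02 0.24] [0.    0.003 0.003]
t: 20.65
tool_pos: [0.4367, -0.2632, 0.0298]
tool_rot: [0.39, 3.114, -0.001]
contact_force: [-0.3, 0.6, 2.4]
opening: 0.018
[0.14 0.03 2.98] [-0.     0.004  0.003]
```

```bash
python3 -m jog '[[0,0,-3,0,0,0,240],[0,0,-7,0,0,0,240],[0,0,-11,0,0,0,240],[0,0,-15,0,0,0,240],[0,0,-19,0,0,0,240],[0,0,-23,0,0,0,240],[0,0,-23,0,0,0,240]]'; python3 -c "
from h import *
print(d([.66,.113,.27]),lv())"
```

```text
t: 21.23
tool_pos: [0.4389, -0.2654, 0.2698]
tool_rot: [0.388, 3.101, -0.014]
contact_force: [1.1, -0.3, 0.3]
opening: 0.0183
[-12.1   42.13  -0.09] [-0.007  0.018  0.003]
```

```bash
python3 -m jog '[[-12.1,42.1,0,-0.007,0.018,0,240],[-12.1,42.1,0,-0.007,0.018,0,240],[-12.1,42.1,0,-0.007,0.018,0,240],[-12.1,42.1,0,-0.007,0.018,0,240],[-12.1,42.1,0,-0.007,0.018,0,240],[-12.1,42.1,0,-0.007,0.018,0,240],[-12.1,42.1,0,-0.007,0.018,0,240],[-12.1,42.1,0,-0.007,0.018,0,240]]'; python3 -c "
from h import *
print(d([.66,.113,.27]),lv())"
```

```text
t: 21.9
tool_pos: [0.6069, 0.0253, 0.2657]
tool_rot: [-0.39, -3.116, 0.0]
contact_force: [0.2, -0.9, -0.2]
opening: 0.0182
[-2.99  9.81 -0.43] [-0.    -0.001  0.003]
```

```bash
python3 -m jog '[[-3,9.8,-0.4,0,0,0,240],[-3,9.8,-0.4,0,0,0,240],[-3,9.8,-0.4,0,0,0,240],[-3,9.8,-0.4,0,0,0,240],[-3,9.8,-0.4,0,0,0,240],[-3,9.8,-0.4,0,0,0,240]]'
python3 - <<'E'
from h import *
snap('wrist','w18');o=get_obs();T=o['tool_pos'];R=Ro.from_rotvec(o['tool_rot']).as_matrix()
X,s=fitrim('w18',[.587,.1145,.148],2);print(X,s,T,lv())
C=np.load('pics/w18.npz');im=C['im'];big=cv2.resize(im,None,fx=1.5,fy=1.5,interpolation=cv2.INTER_CUBIC)
def dr(X,r,col):
  q=np.array([p(C,X+np.array([r*np.cos(a),r*np.sin(a),0])) for a in np.linspace(0,6.28,90)]);cv2.polylines(big,[np.round(q*1.5+.3).astype(int)],True,col,1)
dr(X,.03,(255,0,0));dr(T+R@[.0014,.0003,.0173],.03,(0,255,0))
cv2.imwrite('pics/v18.png',big[:,:,::-1]);print(d([X[0]+.0013,X[1]-.0006,.20]))
E
```

```text
t: 22.4
tool_pos: [0.6596, 0.1123, 0.2685]
tool_rot: [-0.39, -3.114, 0.001]
contact_force: [-0.7, -0.1, -1.2]
opening: 0.0185
[0.5871 0.114  0.148 ] -66.6 [0.65957569 0.11184116 0.2689442 ] [-0.001 -0.002  0.002]
[ 6.92 -1.6   6.91]
```

View pics/v18.png

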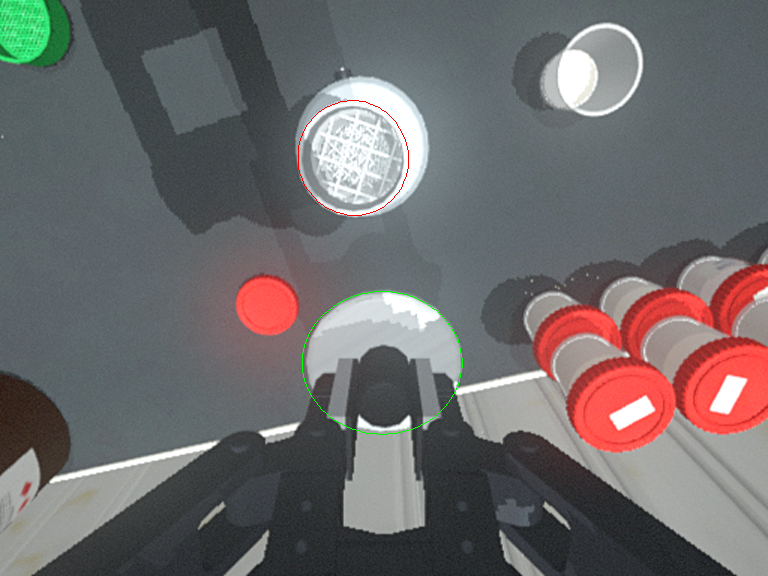

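The coarse sieve (red overlay) and held lid (green overlay) match. That was my 16th view, so the rest is numeric. Now to hover, then lower to TCP z of about 0.171.

```bash
python3 -m jog '[[3.5,-0.8,2,0,0,0,240],[6.9,-1.6,4,0,0,0,240],[6.9,-1.6,6.9,0,0,0,240],[6.9,-1.6,6.9,0,0,0,240],[6.9,-1.6,6.9,0,0,0,240],[6.9,-1.6,6.9,0,0,0,240]]'; python3 -c "
from h import *
print(d([.5884,.1134,.1715]),lv())"
```

```text
t: 22.95
tool_pos: [0.5899, 0.1126, 0.2022]
tool_rot: [0.393, 3.116, -0.0]
contact_force: [0.4, -0.8, -0.7]
opening: 0.0179
[0.17 0.04 3.07] [-0.     0.001  0.001]
```

```bash
python3 -m jog '[[0.15,0.05,0.8,0,0,0,240],[0.15,0.05,1.6,0,0,0,240],[0.15,0.05,2.2,0,0,0,240],[0.15,0.05,2.7,0,0,0,240],[0.15,0.05,3.05,0,0,0,240],[0.15,0.05,3.05,0,0,0,240],[0.15,0.05,3.05,0,0,0,240]]'; python3 -c "
from h import *
print(d([.5884,.1134,.171]),lv(),get_obs()['contact_force'])"
```

```text
t: 23.53
tool_pos: [0.5887, 0.1135, 0.1715]
tool_rot: [0.393, 3.117, -0.0]
contact_force: [-0.9, 0.7, -1.6]
opening: 0.0177
[ 0.02 -0.02  0.05] [-0.     0.     0.001] [-0.9327883   0.74153704 -1.61215046]
```

```bash
python3 -m jog '[[0,0,0.05,0,0,0,240],[0,0,0.05,0,0,0,180],[0,0,0.05,0,0,0,100],[0,0,0.05,0,0,0,0],[0,0,0.05,0,0,0,0],[0,0,0.05,0,0,0,0],[0,0,-3,0,0,0,0],[0,0,-7,0,0,0,0]]'; python3 -m jog '[[0,0,-4,0,0,0,0],[-7,1.6,-4,0,0,0,0],[-7,1.6,-4,0,0,0,0],[-7,1.6,-4,0,0,0,0],[-7,1.6,-4,0,0,0,0],[-7,1.6,-4,0,0,0,0]]'
python3 - <<'E'
from h import *
snap('wrist','w19');snap('side','s19');snap('scene','c19')
C=np.load('pics/w19.npz');o=get_obs();print(o['tool_pos'],o['opening'])
# lid disc top at .1535, knob top .179 if seated
u,v=p(C,[.587,.114,.1535]).astype(int)
for th in(150,180,200):
  e,X=rim('w19',u,v,.1535,r=60,th=th);dep=(C['R']@X+C['t'])[2];print(th,(u,v),e,X,'width mm',e[3]*dep/F(C)*1000)
# disc silhouette in side and scene views, with expected boxes
for n in('s19','c19'):
  A=np.load('pics/'+n+'.npz')
  q=np.array([p(A,[.587+.03*np.cos(a),.114+.03*np.sin(a),.1535]) for a in np.linspace(0,6.28,90)]);print(n,'expect',q.min(0).round(1),q.max(0).round(1),'knob top',p(A,[.587,.114,.179]).round(1))
  u,v=p(A,[.587,.114,.1535]).astype(int);print([rim(n,u,v,.1535,r=24,th=t) for t in(150,190)])
  s=A['im'][v-26:v+10,u-18:u+18].astype(int);m=s.max(2)<60;print('dark px centroid',np.argwhere(m[:30]).mean(0)+[v-26,u-18] if m.any() else None,m.sum())
E
```

```text
t: 24.2
tool_pos: [0.5859, 0.1133, 0.2371]
tool_rot: [-0.392, -3.107, 0.003]
contact_force: [1.0, -0.0, -0.1]
opening: 0.0853
t: 24.7
tool_pos: [0.6575, 0.1114, 0.2756]
tool_rot: [-0.392, -3.106, 0.004]
contact_force: [-1.0, -0.3, -0.3]
opening: 0.0854
[0.65721681 0.11160586 0.27652934] 0.08509510223728112
150 (np.int64(237), np.int64(109)) [242.9 101.1  86.5  92.5] [0.5817 0.1204 0.1535] width mm 75.62948017956519
180 (np.int64(237), np.int64(109)) [243.5 101.4  83.8  92.1] [0.5821 0.1208 0.1535] width mm 75.33002110916634
200 (np.int64(237), np.int64(109)) [244.2 101.6  81.2  91. ] [0.5824 0.1214 0.1535] width mm 74.44340249088613
s19 expect [200.7 186.5] [230.8 209.3] knob top [214.8 189.1]
[(array([213.7, 203.2,  29.8,  36.6]), array([0.5815, 0.1279, 0.1535])), (array([214.9, 199.3,  23.9,  29.9]), array([0.5858, 0.1184, 0.1535]))]
dark px centroid [194.12857143 214.92857143] 70
c19 expect [202.8 135.2] [229.2 151.8] knob top [215.  134.4]
[(array([216.3, 140.9,  24.9,  30.8]), array([0.5949, 0.1184, 0.1535])), (array([216.4, 144. ,  16.5,  24.4]), array([0.5852, 0.1119, 0.1535]))]
dark px centroid [137.98095238 216.84761905] 105
```

Run:
```python
from h import *
a=np.linspace(0,2*np.pi,150)
def fit(n,X0,r,sgn,d1,d2,free=2,span=.007):
    A=np.load('pics/'+n+'.npz');g=A['im'].astype(float).min(2)
    def ring(X,r):
        Y=np.stack([X[0]+r*np.cos(a),X[1]+r*np.sin(a),X[2]+0*a]);y=A['R']@Y+A['t'][:,None]
        return map_coordinates(g,[A['cy']+F(A)*y[1]/y[2],A['cx']+F(A)*y[0]/y[2]],order=1)
    def cost(s):
        X=np.array(X0);X[:free]+=s;return -np.mean(np.clip(sgn*(ring(X,r-d1)-ring(X,r+d2)),-60,60))
    q=DE(cost,[(-span,span)]*free,seed=1);X=np.array(X0);X[:free]+=q.x;return X.round(4),round(q.fun,1)
for n in('w19','s19','c19'):
    print(n,'disc',fit(n,[.587,.114,.1535],.03,1,.0015,.0015),'knob',fit(n,[.587,.114,.179],.01,-1,.0015,.0015))
print('w19 disc xyz',fit('w19',[.587,.114,.1535],.03,1,.0015,.0015,3,.009))
# bystanders: image change start -> end around each
for n,m,B in(('scene0','c19',{'cup':(162,163),'timer':(377,248),'red':(288,179)}),('side0','s19',{'cup':(171,294),'timer':(302,142),'red':(214,186)})):
    P=np.load('pics/'+n+'.npz')['im'];Q=np.load('pics/'+m+'.npz')['im']
    for k,(u,v) in B.items():
        c=lambda I:cv2.cvtColor(I[v-18:v+18,u-18:u+18],cv2.COLOR_RGB2GRAY).astype(np.float32)
        print(m,k,np.round(cv2.phaseCorrelate(c(P),c(Q)),2))if 0 else print(m,k,cv2.phaseCorrelate(c(P),c(Q)))
```

```text
w19 disc (array([0.5888, 0.1138, 0.1535]), np.float64(-33.6)) knob (array([0.5879, 0.1152, 0.179 ]), np.float64(-60.0))
s19 disc (array([0.5874, 0.1168, 0.1535]), np.float64(-43.8)) knob (array([0.5834, 0.1205, 0.179 ]), np.float64(-36.4))
c19 disc (array([0.5863, 0.1119, 0.1535]), np.float64(-32.0)) knob (array([0.5809, 0.107 , 0.179 ]), np.float64(-35.8))
w19 disc xyz (array([0.5879, 0.1172, 0.1625]), np.float64(-36.6))
c19 cup ((-0.043687620349221135, 0.025075481756960727), 0.9238379134072198)
c19 timer ((0.10610860026926261, -0.20684311433203817), 0.9137621992900048)
c19 red ((0.1351603306199678, -0.1258207540763827), 0.8981316601052697)
s19 cup ((0.13179987272435412, 0.03316238651301617), 0.9076882313798975)
s19 timer ((0.08424221444338542, -0.16276794359589886), 0.959755465572263)
s19 red ((-13.432849237359665, 17.301033251020627), 0.1833077860467228)
```

Disc and knob centres agree across the views, but the free-height fit hit its bound. I'll check height and tilt by triangulating from two wrist views.

```bash
python3 -m jog '[[3,-6,-2,0,0,0,0],[3,-6,-2,0,0,0,0],[3,-6,-2,0,0,0,0],[3,-6,-2,0,0,0,0],[3,-6,-2,0,0,0,0],[3,-6,-2,0,0,0,0]]' >/dev/null; python3 -c "
from h import *
snap('wrist','wa')"; python3 -m jog '[[0,12,0,0,0,0,0],[0,12,0,0,0,0,0],[0,12,0,0,0,0,0],[0,12,0,0,0,0,0],[0,12,0,0,0,0,0],[0,12,0,0,0,0,0],[0,12,0,0,0,0,0]]'
python3 - <<'E'
from h import *
snap('wrist','wb')
a=np.linspace(0,2*np.pi,150)
V=[np.load('pics/%s.npz'%n) for n in('wa','wb','w19')];G=[gaussian_filter(A['im'].astype(float).min(2),.5) for A in V]
def ring(k,X,r):
    A=V[k];Y=np.stack([X[0]+r*np.cos(a),X[1]+r*np.sin(a),X[2]+0*a]);y=A['R']@Y+A['t'][:,None]
    return map_coordinates(G[k],[A['cy']+F(A)*y[1]/y[2],A['cx']+F(A)*y[0]/y[2]],order=1,mode='nearest')
def fit(X0,r,sgn,ks,sp=.012):
    X0=np.array(X0);f=lambda s:-sum(np.mean(np.clip(sgn*(ring(k,X0+s,r-.0013)-ring(k,X0+s,r+.0013)),-50,50)) for k in ks)/len(ks)
    q=DE(f,[(-sp,sp)]*3,seed=2,tol=1e-6);return (X0+q.x).round(4),round(q.fun,1)
for ks in((0,1),(0,1,2)):
    print('disc',fit([.587,.114,.1535],.03,1,ks),'knob',fit([.587,.114,.179],.01,-1,ks))
b=[cv2.resize(A['im'],(400,300)) for A in V[:2]]
print(p(V[0],[.587,.114,.1535]),p(V[1],[.587,.114,.1535]))
E
```

```text
t: 25.98
tool_pos: [0.6431, 0.1773, 0.2957]
tool_rot: [-0.391, -3.106, 0.004]
contact_force: [1.2, 0.2, 0.3]
opening: 0.0853
disc (array([0.5867, 0.1148, 0.1531]), np.float64(-36.9)) knob (array([0.588 , 0.1142, 0.1724]), np.float64(-38.4))
disc (array([0.5867, 0.1148, 0.1531]), np.float64(-32.9)) knob (array([0.588 , 0.1142, 0.1724]), np.float64(-42.3))
[303.32337525 142.35048498] [173.60437439 142.43104797]
```

The disc triangulates to (0.5867, 0.1148, 0.1531), against 0.1535 expected when seated. The knob is concentric to about 1.4 mm. The robot is clear, so I'm handing in.

```bash
python3 -c "
from h import *
print(get_obs()['t'],finish_job())"
```

```text
the job is handed in; nothing more can be done
26.0333 None
```

I stacked the fine, medium and coarse sieves on the receiver pan, closed the top one with the steel lid, and let everything go. The job was handed in at 26.0 s with the gripper open and clear of the stack.

**Seating:** Triangulating from two wrist views put the lid disc at (0.587, 0.115, 0.1531), where fully seated would be 0.1535. Fitting each rim along the way gave centres within about 2 mm of the part below.

**Level:** The knob is concentric with the disc to about 1.4 mm, and no tilt showed in the views before the lid went on. I had used all 16 views by then, so the closed stack was checked by numbers only.

**Bystanders:** In the scene camera the cup, timer and red lid shifted by less than 0.25 pixel from the start.

**Checks that disagreed:**
- A lid height fit from a single wrist view ran to its limit, which is why I triangulated.
- The knob-top height came out at 0.172 instead of 0.179. I put this down to its low-contrast outline.
- The side-camera check on the red lid had too weak a match (0.18) to use, probably because the stack is in the way.

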